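# Close a circuit board in its test box

## Robot

A 7-joint arm with a two-finger parallel gripper is mounted at the origin on the work surface. World frame = base frame: x ahead of the robot, y to its left, z up, the work surface at z = 0. Lengths are in m, angles in rad, forces in N, time in s.
With the tool pointing down it reaches from about 0.4 to 0.85 m from the base axis. Payload 10.4 kg.
Tool frame: the origin (TCP) lies at the very end of the fingers, on their centre line; the grasp point (between the pads) lies 19 mm behind it; x points along the fingers, z is the direction in which the jaws open and shut, and the axes are right-handed (so a half turn about x gives the same grasp; the last joint's range is limited). The gripper opens to 85 mm and grips with 20 to 120 N. Pads are 22 mm wide; open, the fingers measure 114 mm over their backs; the gripper's body (76 mm by 85 mm) begins 54 mm behind the grasp point. The pads swing forward as they close: fully open they stand 13 mm farther back than shut.
Start: joints at [-0.023, 0.332, -0.065, 1.46, 0.022, 1.35, -0.088], TCP at [0.625, 0, 0.231] pointing down, gripper open.
Joint ranges: [-2.6, 2.6], [-0.5, 2.12], [-1.47, 1.34], [0.16, 2.42], [-1.27, 4.41], [0.06, 2.06], [-2.6, 2.6]. Speed limits (rad/s): [2.22, 2.22, 2.79, 2.79, 3.14, 3.14, 3.14].

## Interface

Orientations are given as a unit quaternion [x, y, z, w].
In Python, from workcell import telemetry, viewer, manip, spot_in, mark_of gives the robot as it stands. The module is installed in compiled form; this text tells all that it offers.
- The arm moves only by the shell command python3 -m crank 'ROWS' [FORCE]. ROWS is JSON, a list of rows, each a list of 3 entries, a list of its own where there are three numbers: the closure, from 0 (fully open) to 1 (shut), then the shift along the world's x, y, z in cm, then the turn, a rotation vector about the world's x, y, z in rad. A call has 1 to 12 rows; each row shifts and turns the commanded pose from where the row before left it; what a row does not reach is not made up. A row lasts 1/12 s, in which the tool goes at most 41.7 mm and 7.16 degrees, less where a joint would pass 70% of its speed; a pose out of reach is approached as far as the arm can. A call with a gripper value outside its range is refused whole. The fingers move at their own pace and stop on an object; FORCE is the grip in N (left out, the last holds). Time passes only in rows, so rows that do not move let the fingers close. It gives the time, the measured TCP pose, the force and the opening at its end, in the units of the state.
- telemetry.get_obs(): the state, without advancing time (a new reading comes with each control period).
- viewer.camera(name): name is "scene" or "side" or "wrist"; returns a dict with "frame" (400x640x3 uint8, red, green, blue), "intrinsics" (3x3 intrinsics, pixels), "k1" (the pictures are not rectified: a ray, as slopes to the right and down, at radius r is drawn at 1 + k1 r^2 times it, then the intrinsics apply), "cam_to_world" (4x4, takes a point from camera to world coordinates). Camera axes: x right, y up, looking along -z (the intrinsics and any distortion apply to the point x, -y, -z); pixel columns grow to the right and rows downward; lengths in m; the calibration is good to about 2 mm. A picture is of the moment at which its call begins. There is no depth.
- manip.hand_in(): hands the job in, once; it reports no verdict.
Trained networks look in a picture, given as the dict that the camera call returned (one of the last four; its "shot" number tells which), for a name from the list of things; names that differ only in an ending like _2 or _b are one class to them, and where a whole thing is asked for, a point or a joint stands for the part that bears it (a point fixed in the world has none). Each returns a list of dicts, best first, with "conf" (0 to 1); they miss things now and then, are a little off and sometimes report something else, mostly with a low value. They report only what shows in the picture. A call takes as long as a camera call.
- spot_in(thing, picture): "location" ([x, y, z] in m, in the coordinates of the camera as it stood for that picture, good to about 4 mm: the middle of the surface that is visible of it).
- mark_of(thing, picture): "location" ([x, y, z] in m, in the coordinates of the camera as it stood for that picture, good to about 4 mm: a listed point, or the origin of a listed thing).
The state is a dict: "clock": time; "joint_pos": joint angles; "joint_velocities": joint speeds; "tau": joint torques, N m; "position": TCP position; "ee_rot": TCP orientation; "ft_force": force on the tool from outside, world axes, zero at the start; "torque": the same for the moment, N m; "grip_width": opening from 0.0 (shut) to 1.0 (fully open).
Only numpy, scipy, OpenCV 4.12 (cv2) and the standard library are available. Lean on these libraries where they do the work, as an engineer would, in place of code of your own. Each camera call takes 0.05 s, during which the arm holds its last target. There are 200 camera calls.

## Task

Set the finished circuit board gently down between the white corner pieces on the floor of the open test box, with its white terminal block towards the lid's hinge. Then lower the blue lid closed without letting it slam, and once it is shut press the orange catch on it all the way down. Leave the solder spool, the tip cleaner and the screwdriver where they are.

Things in the scene. Friction and masses are not known exactly. Their poses are not given: they have to be found in the camera images.
- test_box: Grey open-topped test box fixed to the bench, outside 150 (x) x 170 (y) x 55 mm high, walls and floor 6 mm thick, so inside 138 x 158 mm. Origin: centre of its underside. Its +x side carries the hinge; its -x side is the front. Starts turned up to 0.3 rad either way.
- nest (a point): Centre of the box's inner floor, 6 mm above the bench, axes as the box: the board's origin belongs here. Four white L-shaped corner pieces, 10 mm high, stand around it and leave a 108 (x) x 78 (y) mm place for the 100 x 70 mm board (4 mm play each side).
- lid (a joint): Blue lid angle in rad: 0 closed flat on the box, 1.62 to 1.85 at the start (upright, leaning slightly back), stop at 1.9. The hinge is stiff: the lid stays where it is left, and takes 0.5 to 3 N at its free edge to move. The lid is 150 mm from hinge to free edge, 170 mm wide, 8 mm thick, 0.25 kg.
- lid_hinge (a point): Middle of the hinge line, at the far (+x) top rim of the box, 55.5 mm above the bench, on the lid's underside. Its axes turn with the lid: y is along the hinge; -x points from the hinge to the free edge; z is out of the lid's outer (top when closed) face, 8 mm from the underside.
- lid_edge (a point): Middle of the lid's free edge, on its outer face.
- catch (a joint): Travel of the orange push-down catch in m: 0 standing out, 0.008 fully down. It is moved by about 8 N, has no spring and stays where it is pushed.
- catch_top (a point): Centre of the outer face of the orange catch, a 16 (along the lid) x 40 (across) mm block on the lid's outer face, on the middle line and 20 mm from the free edge. It stands 14 mm out of the lid at the start and 6 mm when fully down. It slides square to the lid.
- board: Green circuit board 100 (x) x 70 (y) mm, 0.1 to 0.2 kg, loose on the blue mat, turned up to 0.7 rad. Origin: centre, at the tips of its 5 mm feet; the plate is 5 to 8 mm above that. Grip the finned aluminium heatsink in its middle, 34 (x) x 24 (y) mm, 8 to 38 mm above the origin; along y beside it the plate is bare. Capacitors at the -x end, up to 21 mm high.
- terminal (a point): Top of the board's white terminal block (10 x 50 x 11 mm), at the board's +x end, 42 mm from the middle.
- mat: Blue mat 170 x 150 x 3 mm fixed on the bench, on which the board starts. Origin: centre of its underside.
- spool: Bystander: solder spool standing on end, 56 mm across, 40 mm high; origin at the centre of its underside.
- cleaner: Bystander: round black tip cleaner with a brass pad, 72 mm across, 39 mm high; origin at the centre of its underside.
- screwdriver: Bystander: screwdriver lying on the bench.

How it is judged:
On the way, in this order (a step that is already met when the one before it is completed fails the run):
1. the board lies in its place in the box, terminal block to the hinge, let go, with the lid still open (horizontal distance between board and nest below 0.008 m and z of board in the frame of nest below 0.004 m and x of terminal in the frame of nest above 0.03 m and angle between board's own z axis and vertical below 0.06 rad and contact force between the fingers and board below 0.1 N and value of joint lid above 0.8 rad), for 0.2 s.
2. the lid is shut (value of joint lid below 0.05 rad), for 0.05 s.
3. the catch is pressed down on the shut lid (value of joint catch above 0.0065 m and value of joint lid below 0.05 rad), for 0.1 s.
At the end, for the whole second after the job is handed in: The lid is shut (within 0.05 rad), the catch is down (at least 6.5 of 8 mm), and the board lies flat in its place in the box (within 8 mm of its middle, feet within 4 mm of the floor, tilted under 0.06 rad), terminal block towards the hinge (all of step 3 and horizontal distance between board and nest below 0.008 m and z of board in the frame of nest below 0.004 m and x of terminal in the frame of nest above 0.03 m and angle between board's own z axis and vertical below 0.06 rad); the robot touches nothing.
It fails at once if the lid slams: it closes faster than 2 rad/s (velocity of joint lid below -2 rad/s).
It fails at once if the board is dropped or thrown into the box: faster than 0.5 m/s within 60 mm of its place (distance between board and nest below 0.06 m and linear speed of board above 0.5 m/s).
It fails at once if the spool is moved by more than 30 mm (distance of spool from where it was at the start of the episode above 0.03 m).
It fails at once if the cleaner is moved by more than 30 mm (distance of cleaner from where it was at the start of the episode above 0.03 m).
It fails at once if the screwdriver is moved by more than 30 mm (distance of screwdriver from where it was at the start of the episode above 0.03 m).
It also fails if it takes over 67 s, if anything falls off the work surface, if the arm or the gripper's body presses on something with over 40 N, if the wrist force passes 120 N, or if a joint passes its speed limit or range.

## Working session

There is one attempt and no reset: what is moved stays moved. The work goes in short steps, Python scripts to look and compute and a shell command to move; the robot and the scene stay as the last step left them, time stands still between calls to the robot, and variables do not carry over. Pictures are saved under pics/ and viewed, about 8 in all and at most 12, crops included, and the job is handed in when it is done.

```bash
mkdir -p pics; cat > h.py <<'E'
from workcell import telemetry, viewer, manip, spot_in, mark_of
import numpy as np, cv2
from scipy.spatial.transform import Rotation as R
def w(c,p): return (c["cam_to_world"]@np.r_[p,1])[:3]
def proj(c,P):
    q=np.linalg.inv(c["cam_to_world"])@np.r_[P,1]; s=np.array([q[0],-q[1]])/-q[2]
    s=s*(1+c["k1"]*(s@s)); return (c["intrinsics"]@np.r_[s,1])[:2]
def ray(c,u,v,z):
    d=np.linalg.inv(c["intrinsics"])@np.r_[u,v,1]; d=d[:2]; s=d.copy()
    for _ in range(20): s=d/(1+c["k1"]*(s@s))
    M=c["cam_to_world"]; r=M[:3,:3]@np.array([s[0],-s[1],-1]); o=M[:3,3]
    return o+r*(z-o[2])/r[2]
def look(name,things,fn=mark_of):
    c=viewer.camera(name)
    for t in things:
        print(name,t,[(round(d["conf"],2),w(c,d["location"]).round(4).tolist()) for d in fn(t,c)[:2]])
    return c
def save(c,n): cv2.imwrite("pics/"+n+".png",c["frame"][:,:,::-1])
E
python3 - <<'E'
from h import *
o=telemetry.get_obs(); print({k:np.round(v,3).tolist() for k,v in o.items()})
for n in ["scene","side","wrist"]:
    c=look(n,["board","terminal","nest","test_box","lid_hinge","lid_edge","catch_top","spool","cleaner","screwdriver","mat"]); save(c,n)
    print(c["cam_to_world"].round(3).tolist())
print(telemetry.get_obs()["clock"])
a=[cv2.imread(f"pics/{n}.png") for n in ["scene","side"]]
E
```

```text
{'clock': 0.0, 'joint_pos': [-0.023, 0.333, -0.065, 1.461, 0.022, 1.35, -0.089], 'joint_velocities': [0.001, 0.002, -0.0, -0.001, -0.0, -0.002, -0.001], 'tau': [0.0, -62.545, 0.05, -39.161, 0.016, 0.01, -0.0], 'position': [0.625, -0.0, 0.231], 'ee_rot': [-0.0, 0.708, -0.0, 0.707], 'ft_force': [-1.057, -0.654, 0.373], 'torque': [0.008, 0.003, 0.017], 'grip_width': 1.003}
scene board [(0.72, [0.4954, 0.131, 0.0073]), (0.25, [0.5275, 0.1559, 0.0222])]
scene terminal [(0.98, [0.5285, 0.156, 0.0212])]
scene nest [(0.96, [0.5292, -0.1736, 0.005]), (0.64, [0.4661, -0.3998, 0.0028])]
scene test_box [(0.6, [0.5278, -0.1725, -0.0003])]
scene lid_hinge [(0.72, [0.6035, -0.1943, 0.0576])]
scene lid_edge [(0.89, [0.6392, -0.2094, 0.1998]), (0.45, [0.6474, -0.2102, 0.1768])]
scene catch_top [(0.61, [0.6476, -0.2092, 0.1781])]
scene spool [(0.93, [0.3852, 0.0095, 0.0018])]
scene cleaner [(0.66, [0.7403, 0.0119, 0.0005]), (0.42, [0.6035, -0.1923, 0.0559])]
scene screwdriver [(0.67, [0.4657, -0.399, -0.0007])]
scene mat [(0.71, [0.4939, 0.1532, 0.0012])]
[[-0.897, -0.245, 0.369, 0.949], [0.443, -0.50
[... 607 characters left out ...]
[0.495, 0.1565, 0.0025])]
[[-0.723, 0.443, -0.53, 0.169], [-0.691, -0.467, 0.552, 0.302], [-0.002, 0.765, 0.643, 0.562], [0.0, 0.0, 0.0, 1.0]]
wrist board [(0.7, [0.4942, 0.1343, 0.0024])]
wrist terminal [(0.89, [0.5275, 0.1525, 0.0241])]
wrist nest [(0.6, [0.5309, -0.1736, 0.0056])]
wrist test_box [(0.86, [0.5278, -0.1701, 0.0008])]
wrist lid_hinge [(0.57, [0.6004, -0.194, 0.0553])]
wrist lid_edge []
wrist catch_top []
wrist spool [(0.97, [0.3813, 0.0115, 0.0042])]
wrist cleaner [(0.65, [0.7373, 0.013, -0.0039])]
wrist screwdriver []
wrist mat [(0.5, [0.5297, -0.172, 0.0053])]
[[1.0, 0.001, -0.0, 0.625], [-0.001, 0.948, 0.318, 0.082], [0.001, -0.318, 0.948, 0.373], [0.0, 0.0, 0.0, 1.0]]
1.8
```

View pics/scene.png

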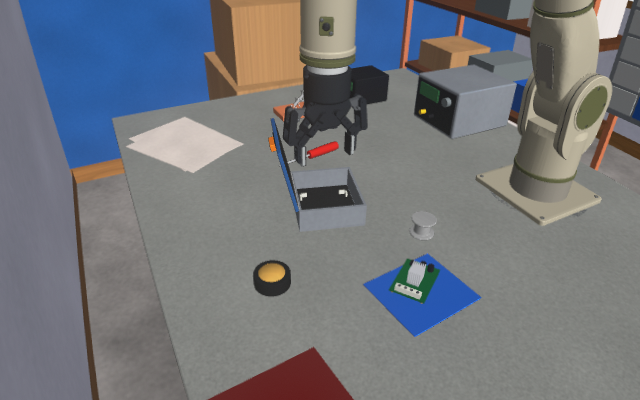

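View pics/wrist.png

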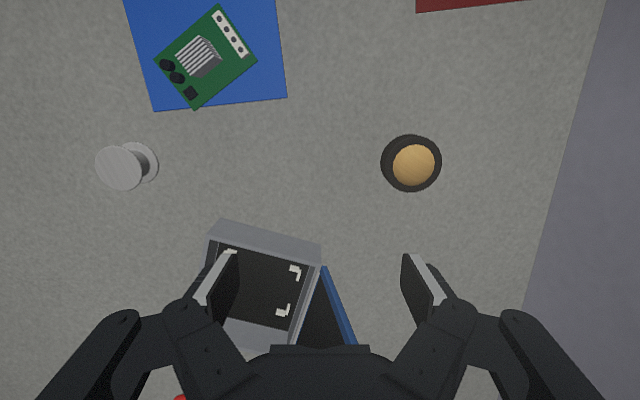

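```bash
python3 - <<'E'
from h import *
c=viewer.camera("wrist"); f=c["frame"]; f2=f.astype(int)
m=((f2[:,:,1]>f2[:,:,0]+25)&(f2[:,:,1]>f2[:,:,2]+15)).astype(np.uint8)
m=cv2.morphologyEx(m,cv2.MORPH_CLOSE,np.ones((15,15),np.uint8)); n,l,s,_=cv2.connectedComponentsWithStats(m); k=1+np.argmax(s[1:,4])
ct=max(cv2.findContours((l==k).astype(np.uint8),0,1)[0],key=cv2.contourArea)[:,0]
P=np.array([ray(c,u,v,0.011)[:2] for u,v in ct],np.float32)
print("green",cv2.minAreaRect(P*1000))
c1=viewer.camera("scene"); c2=viewer.camera("side")
import itertools
acc={}
for cc in (c,c1,c2):
    for t in ["board","terminal","nest","test_box","lid_hinge","lid_edge","catch_top"]:
        d=mark_of(t,cc)
        if d and d[0]["conf"]>.5: acc.setdefault(t,[]).append(w(cc,d[0]["location"]))
for t in acc: print(t,np.round(acc[t],4).tolist())
for a,b,z in [((209,240),(319,264),.055),((220,218),(321,243),0)]:
    p,q=ray(c,*a,z),ray(c,*b,z); print(p.round(4),q.round(4),np.linalg.norm(p-q),np.arctan2(*(q-p)[[1,0]]))
cv2.imwrite("pics/crop.png",cv2.resize(f[200:360,190:370,::-1],None,fx=4,fy=3.75,interpolation=cv2.INTER_CUBIC))
E
```

```text
green ((492.3710632324219, 133.5936279296875), (102.76725769042969, 73.89826965332031), 34.38277053833008)
terminal [[0.5274, 0.1556, 0.0219], [0.5268, 0.1558, 0.021], [0.5294, 0.1548, 0.0226]]
nest [[0.5316, -0.1741, 0.0059], [0.533, -0.1725, 0.0063], [0.5327, -0.1747, 0.0089]]
test_box [[0.5308, -0.171, 0.002], [0.5309, -0.1716, -0.0002]]
lid_hinge [[0.6028, -0.1947, 0.0571], [0.6021, -0.1903, 0.0586], [0.6071, -0.1978, 0.0597]]
board [[0.4925, 0.1297, 0.0082]]
lid_edge [[0.6383, -0.2062, 0.1982], [0.6381, -0.2062, 0.2027]]
[ 0.4867 -0.079   0.055 ] [ 0.6242 -0.1136  0.055 ] 0.14175621260470142 -0.2459357898898159
[ 0.4829 -0.072   0.    ] [ 0.6271 -0.1119  0.    ] 0.14962828763561 -0.269960148646543
```

View pics/crop.png

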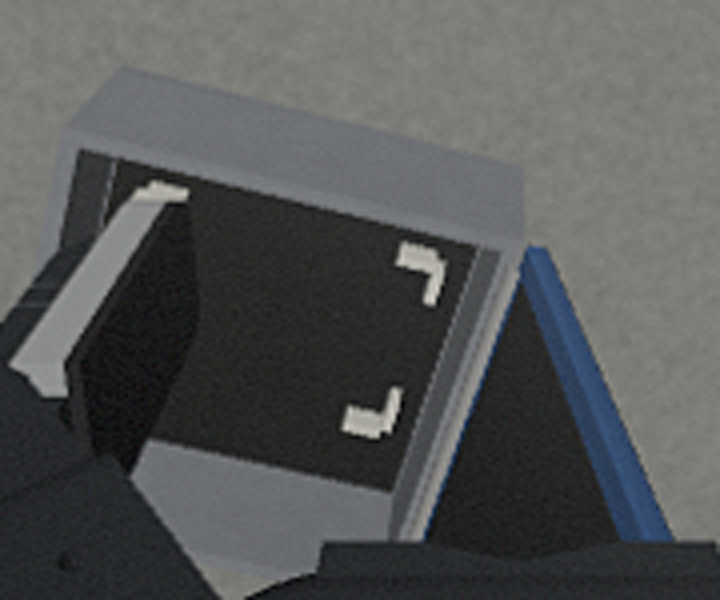

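```bash
python3 - <<'E'
from h import *
c=viewer.camera("wrist")
g=lambda u,v,z:ray(c,190+(u-1.5)/4,200+(v-1.4)/3.75,z)[:2]
def seg(a,b,z):
    p,q=g(*a,z),g(*b,z); print(p.round(4),q.round(4),np.linalg.norm(p-q).round(4),np.arctan2(*(q-p)[::-1]).round(3)); return p,q
seg((122,66),(524,165),0); seg((115,158),(475,245),.006); seg((150,438),(390,490),.006)
A,B=seg((390,490),(475,245),.006); 
seg((441,262),(387,436),.016)   # outer corners of the L pieces
yaw=-.272
print("centre",(A+B)/2-.069*np.array([np.cos(yaw),np.sin(yaw)]))
E
```

```text
[ 0.4832 -0.0708] [ 0.6265 -0.113 ] 0.1494 -0.286
[ 0.4786 -0.1066] [ 0.6083 -0.1452] 0.1353 -0.289
[ 0.4775 -0.2388] [ 0.5721 -0.2667] 0.0986 -0.286
[ 0.5721 -0.2667] [ 0.6083 -0.1452] 0.1267 1.282
[ 0.5962 -0.1466] [ 0.5734 -0.2293] 0.0858 -1.84
centre [ 0.52373649 -0.18740555]
```

The crop shows the box with its corner pieces: yaw is about -0.286 and the centre about (0.530, -0.173). The board is at (0.493, 0.1325), yaw 0.60. I'm moving above the board with the jaws along its y.

```bash
R='[0,[-0.75,0.75,-0.5],[0,0,0.12]]'
python3 -m crank '[[0,[-0.75,0.75,-0.5],[0,0,0.12]],[0,[-0.75,0.75,-0.5],[0,0,0.12]],[0,[-0.75,0.75,-0.5],[0,0,0.12]],[0,[-0.75,0.75,-0.5],[0,0,0.12]],[0,[-0.75,0.75,-0.5],[0,0,0.12]],[0,[-0.75,0.75,-0.5],[0,0,0.12]],[0,[-0.75,0.75,-0.5],[0,0,0.12]],[0,[-0.75,0.75,-0.5],[0,0,0.12]],[0,[-0.75,0.75,-0.5],[0,0,0.12]]]'
python3 -m crank '[[0,[-0.75,0.75,-0.5],[0,0,0.12]],[0,[-0.75,0.75,-0.5],[0,0,0.12]],[0,[-0.75,0.75,-0.5],[0,0,0.12]],[0,[-0.75,0.75,-0.5],[0,0,0.12]],[0,[-0.75,0.75,-0.5],[0,0,0.12]],[0,[-0.75,0.75,-0.5],[0,0,0.12]],[0,[-0.75,0.75,-0.5],[0,0,0.12]],[0,[-0.75,0.75,-0.5],[0,0,0.12]],[0,[0.3,-0.25,-0.5],[0,0,0.12]],[0,[0,0,0],[0,0,0]],[0,[0,0,0],[0,0,0]]]'
python3 - <<'E'
from h import *
o=telemetry.get_obs(); M=R.from_quat(o["ee_rot"]).as_matrix(); print(o["position"],"toolx",M[:,0].round(3),"jaw",np.arctan2(M[1,2],M[0,2]),o["joint_pos"],o["clock"])
for n in ["scene","side","wrist"]: c=look(n,["board","terminal"])
save(c,"above")
E
```

```text
clock: 3.8
position: [0.5572, 0.0678, 0.1862]
ee_rot: [-0.365, 0.605, 0.365, 0.605]
ft_force: [0.1, -1.1, -0.8]
grip_width: 0.998
clock: 4.72
position: [0.5006, 0.1247, 0.1413]
ee_rot: [-0.623, 0.335, 0.623, 0.335]
ft_force: [0.6, 0.6, 0.6]
grip_width: 1.0
[0.50058607 0.12468787 0.14134309] toolx [-0. -0. -1.] jaw 2.1555993640800395 [ 0.03471168  0.19316194 -0.40434621  1.84216189  0.08380025  1.12317972
  1.75634869] 4.7167
scene board [(0.82, [0.4971, 0.1288, 0.0048])]
scene terminal [(0.68, [0.5284, -0.1718, -0.0029]), (0.66, [0.532, -0.1708, 0.0047])]
side board [(0.76, [0.4925, 0.1343, 0.0061])]
side terminal [(0.9, [0.5259, 0.1573, 0.024])]
wrist board [(0.9, [0.4937, 0.1328, 0.0021])]
wrist terminal [(0.88, [0.5278, 0.1537, 0.0242])]
```

View pics/above.png

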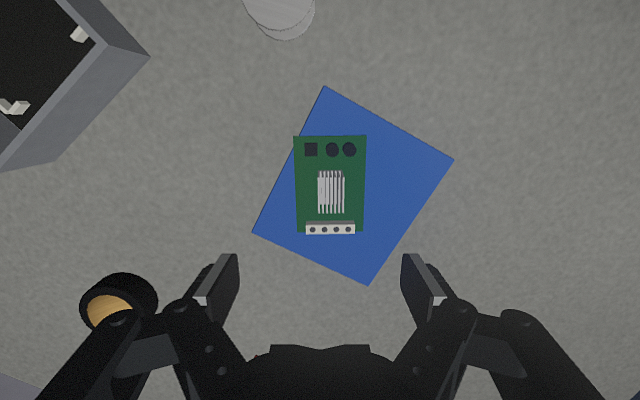

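The picture shows the board at about (330,185), nearly square to the jaws. I'm refining its position from the green mask.

```bash
python3 - <<'E'
from h import *
c=viewer.camera("wrist"); f2=c["frame"].astype(int)
m=((f2[:,:,1]>f2[:,:,0]+25)&(f2[:,:,1]>f2[:,:,2]+15)).astype(np.uint8)
m=cv2.morphologyEx(m,cv2.MORPH_OPEN,np.ones((3,3),np.uint8));m[:,:230]=0;m[:,420:]=0
P=np.array([ray(c,x,y,0.011)[:2] for y,x in np.argwhere(m)],np.float32)
print(len(P),cv2.minAreaRect(P*1000))
# heatsink top corners
H=np.array([ray(c,u,v,.041)[:2] for u,v in [(318,170),(344,171),(344,213),(318,213)]]); print(H.mean(0), H.round(4).tolist())
print(telemetry.get_obs()["position"])
E
```

```text
4349 ((491.22601318359375, 130.65621948242188), (98.419921875, 69.24079895019531), 34.49257278442383)
[0.4888468  0.12973711] [[0.4783, 0.1087], [0.4664, 0.1282], [0.4987, 0.151], [0.512, 0.1311]]
[0.50054864 0.12501931 0.14138891]
```

```bash
python3 -m crank '[[0,[-0.4,0.35,0],[0,0,0.017]],[0,[-0.43,0.35,0],[0,0,0]],[0,[0,0,-1.5],[0,0,0]],[0,[0,0,-2],[0,0,0]],[0,[0,0,-2],[0,0,0]],[0,[0,0,-2],[0,0,0]],[0,[0,0,-2],[0,0,0]],[0,[0,0,-1.5],[0,0,0]],[0,[0,0,-1],[0,0,0]],[0,[0,0,-0.4],[0,0,0]],[0,[0,0,0],[0,0,0]]]' 30
python3 -m crank '[[1,[0,0,0],[0,0,0]],[1,[0,0,0],[0,0,0]],[1,[0,0,0],[0,0,0]],[1,[0,0,0],[0,0,0]],[1,[0,0,0],[0,0,0]],[1,[0,0,0],[0,0,0]],[1,[0,0,0],[0,0,0]],[1,[0,0,0],[0,0,0]]]' 30
```

```text
clock: 6.13
position: [0.4917, 0.1322, 0.0169]
ee_rot: [-0.626, 0.328, 0.627, 0.328]
ft_force: [-0.3, -0.2, 0.3]
grip_width: 1.003
clock: 6.8
position: [0.4925, 0.1321, 0.0178]
ee_rot: [0.627, -0.328, -0.626, -0.328]
ft_force: [-2.0, -1.5, 5.7]
grip_width: 0.276
```

```bash
python3 -m crank '[[1,[0,0,0.5],[0,0,0]],[1,[0,0,1],[0,0,0]],[1,[0,0,1.5],[0,0,0]],[1,[0,0,2],[0,0,0]],[1,[0,0,2],[0,0,0]],[1,[0,0,2],[0,0,0]],[1,[0,0,2],[0,0,0]],[1,[0,0,1],[0,0,0]],[1,[0,0,0],[0,0,0]]]'
python3 - <<'E'
from h import *
o=telemetry.get_obs(); print(o["position"],o["grip_width"],o["ft_force"])
for n in ["scene","side","wrist"]: c=look(n,["board","terminal"])
save(c,"held")
E
```

```text
clock: 7.55
position: [0.4935, 0.1324, 0.14]
ee_rot: [0.628, -0.327, -0.625, -0.329]
ft_force: [-0.4, -0.3, -1.4]
grip_width: 0.274
[0.49347993 0.13242996 0.13996168] 0.2738428013709441 [-0.37307267 -0.30179915 -1.42944092]
scene board [(0.58, [0.496, 0.1326, 0.1262])]
scene terminal [(0.88, [0.5255, 0.1577, 0.1423])]
side board [(0.82, [0.495, 0.1347, 0.1263])]
side terminal [(0.63, [0.5276, 0.1558, 0.143])]
wrist board [(0.7, [0.4935, 0.1325, 0.1218]), (0.24, [0.5289, -0.1721, 0.0024])]
wrist terminal [(0.64, [0.5253, 0.1541, 0.1409])]
```

View pics/held.png

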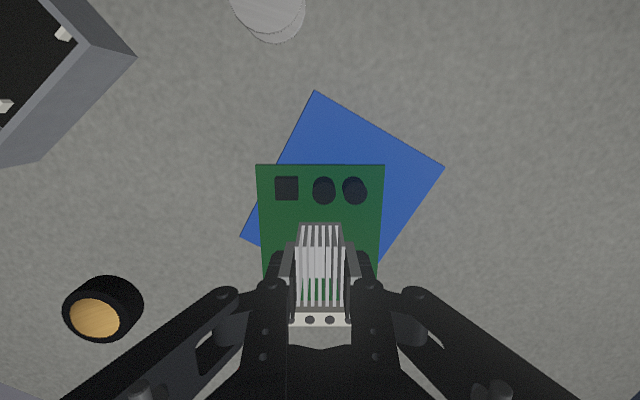

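```bash
python3 - <<'E'
from h import *
c=viewer.camera("wrist"); o=telemetry.get_obs(); M=R.from_quat(o["ee_rot"]).as_matrix()
for u,v in [(257,165),(384,164)]:
    p=ray(c,u,v,.133); print((M.T@(p-o["position"])).round(4))
E
python3 -m crank '[[1,[0,-0.6,0],[0,0,-0.02]],[1,[0.1,-1.2,0],[0,0,-0.04]],[1,[0.2,-1.8,0],[0,0,-0.05]],[1,[0.25,-2,0],[0,0,-0.06]],[1,[0.25,-2,0],[0,0,-0.06]],[1,[0.25,-2,0],[0,0,-0.06]],[1,[0.25,-2,0],[0,0,-0.06]],[1,[0.25,-2,0],[0,0,-0.06]],[1,[0.25,-2,0],[0,0,-0.06]],[1,[0.25,-2,0],[0,0,-0.06]],[1,[0.25,-2,0],[0,0,-0.06]],[1,[0.25,-2,0],[0,0,-0.06]]]'
python3 -m crank '[[1,[0.25,-2,0],[0,0,-0.06]],[1,[0.25,-2,0],[0,0,-0.06]],[1,[0.2,-1.8,0],[0,0,-0.06]],[1,[0.2,-1.5,0],[0,0,-0.05]],[1,[0.2,-1,0],[0,0,-0.04]],[1,[0.1,-0.6,0],[0,0,-0.02]],[1,[0,0,0],[0,0,0]],[1,[0,0,0],[0,0,0]]]'
python3 - <<'E'
from h import *
o=telemetry.get_obs(); M=R.from_quat(o["ee_rot"]).as_matrix(); print(o["position"],"toolx",M[:,0].round(3),"jaw",np.arctan2(M[1,2],M[0,2]),o["clock"])
for n in ["scene","side","wrist"]: c=look(n,["board","terminal","nest","test_box","lid_hinge"])
save(c,"overbox")
E
```

```text
[ 0.0039  0.0518 -0.0324]
[0.0039 0.0523 0.034 ]
clock: 9.05
position: [0.5179, -0.086, 0.1373]
ee_rot: [-0.487, 0.512, 0.487, 0.512]
ft_force: [0.1, -0.6, -2.2]
grip_width: 0.27
clock: 9.72
position: [0.5298, -0.1723, 0.1372]
ee_rot: [-0.41, 0.576, 0.411, 0.576]
ft_force: [-0.1, 0.1, -2.3]
grip_width: 0.277
[ 0.52982625 -0.17234974  0.13720652] toolx [-0.     0.001 -1.   ] jaw 1.2380923564906448 9.7167
scene board [(0.89, [0.5298, -0.1711, 0.1244])]
scene terminal [(0.64, [0.5689, -0.1838, 0.137]), (0.54, [0.4649, -0.4004, 0.0034])]
scene nest [(0.62, [0.5274, -0.17, 0.0027])]
scene test_box [(0.86, [0.5263, -0.1731, 0.0005])]
scene lid_hinge [(0.96, [0.6025, -0.1928, 0.0609])]
side board [(0.78, [0.5284, -0.1695, 0.1243])]
side terminal [(0.6, [0.5696, -0.1845, 0.1439])]
side nest [(0.8, [0.5321, -0.1719, 0.0075])]
side test_box [(0.93, [0.5292, -0.1756, 0.0034])]
side lid_hinge [(0.8, [0.6037, -0.2003, 0.0598])]
wrist board [(0.76, [0.5291, -0.1703, 0.1229])]
wrist terminal [(0.79, [0.5672, -0.1866, 0.1431])]
wrist nest []
wrist test_box []
wrist lid_hinge []
```

View pics/overbox.png

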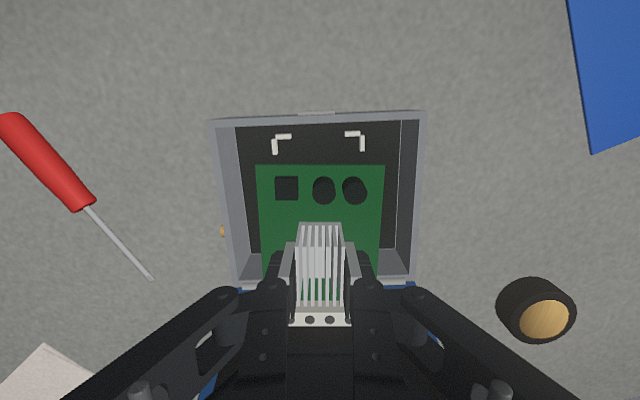

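```bash
python3 - <<'E'
from h import *
c=viewer.camera("wrist"); f=c["frame"].astype(int); o=telemetry.get_obs()["position"]
m=np.zeros(f.shape[:2],bool); m[125:160,262:375]=f[125:160,262:375].min(2)>110
P=np.array([ray(c,x,y,0.016) for y,x in np.argwhere(m)])[:,:2]
for yaw in (-.27,-.286,-.30):
    Rm=np.array([[np.cos(yaw),-np.sin(yaw)],[np.sin(yaw),np.cos(yaw)]])
    Q=(P-[.530,-.173])@Rm
    L,Rr=Q[Q[:,1]<0],Q[Q[:,1]>0]
    for q in (L,Rr): print(yaw,len(q),np.percentile(q,[1,50,99],axis=0).round(4).tolist())
# front rim outer edge points at z=.055
e=[ray(c,u,v,.055)[:2] for u,v in [(211,121),(426,111)]]; print(e,np.arctan2(*(e[1]-e[0])[::-1])-np.pi/2, np.mean(e,axis=0)+.075*np.array([np.cos(.286),-np.sin(.286)]),np.linalg.norm(e[1]-e[0]))
cv2.imwrite("pics/c2.png",cv2.resize(c["frame"][100:180,200:440,::-1],None,fx=3.3,fy=3.3))
E
```

```text
-0.27 188 [[-0.0677, -0.0463], [-0.0546, -0.037], [-0.041, -0.0228]]
-0.27 170 [[-0.0576, 0.0266], [-0.053, 0.0395], [-0.0391, 0.0439]]
-0.286 188 [[-0.0669, -0.0474], [-0.054, -0.0378], [-0.0403, -0.0237]]
-0.286 170 [[-0.058, 0.0258], [-0.0535, 0.0386], [-0.0398, 0.0431]]
-0.3 188 [[-0.0663, -0.0483], [-0.0535, -0.0384], [-0.0397, -0.0245]]
-0.3 170 [[-0.0584, 0.025], [-0.0539, 0.0378], [-0.0404, 0.0425]]
[array([ 0.43638145, -0.22883776]), array([ 0.48331639, -0.07148855])] -0.28988281616586975 [ 0.53180242 -0.17132193] 0.16420006488744146
```

```bash
python3 -m crank '[[1,[0.16,-0.11,0],[0,0,0.043]],[1,[0,0,0],[0,0,0]],[1,[0,0,-1],[0,0,0]],[1,[0,0,-1.5],[0,0,0]],[1,[0,0,-1.5],[0,0,0]],[1,[0,0,-1.5],[0,0,0]],[1,[0,0,-1.5],[0,0,0]],[1,[0,0,-1],[0,0,0]],[1,[0,0,-0.7],[0,0,0]],[1,[0,0,-0.5],[0,0,0]],[1,[0,0,0],[0,0,0]]]'
python3 - <<'E'
from h import *
o=telemetry.get_obs(); M=R.from_quat(o["ee_rot"]).as_matrix(); print(o["position"],"toolx",M[:,0].round(3),"jaw",np.arctan2(M[1,2],M[0,2]),o["clock"],o["ft_force"])
c=viewer.camera("wrist"); save(c,"low")
E
```

```text
clock: 11.58
position: [0.5309, -0.174, 0.0444]
ee_rot: [-0.422, 0.567, 0.423, 0.567]
ft_force: [0.3, 0.7, -0.7]
grip_width: 0.271
[ 0.53087302 -0.17399914  0.04442911] toolx [-0.001  0.    -1.   ] jaw 1.2796239422206925 11.5833 [ 0.26750633  0.70028626 -0.67438535]
```

View pics/low.png

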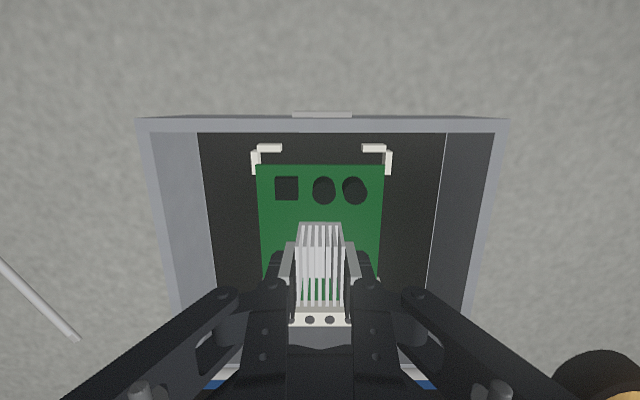

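```bash
python3 - <<'E'
from h import *
c=viewer.camera("wrist"); o=telemetry.get_obs(); p=o["position"]; M=R.from_quat(o["ee_rot"]).as_matrix()
for v in (144,152,153): print(v,(M.T@(ray(c,320,v,.016)-p)).round(4))
print("board",(M.T@(ray(c,320,165,p[2]-.0148+.008)-p)).round(4))
E
python3 -m crank '[[1,[0,0,-0.6],[0,0,0]],[1,[0,0,-0.6],[0,0,0]],[1,[0,0,-0.5],[0,0,0]],[1,[0,0,-0.3],[0,0,0]],[1,[0,0,-0.1],[0,0,0]],[1,[0,0,0],[0,0,0]],[1,[0,0,0],[0,0,0]]]'
```

```text
144 [0.0297 0.0598 0.0003]
152 [0.0297 0.055  0.0003]
153 [0.0297 0.0544 0.0003]
board [0.0068 0.0517 0.0003]
clock: 12.27
position: [0.5314, -0.1741, 0.0244]
ee_rot: [-0.422, 0.567, 0.422, 0.567]
ft_force: [-0.9, 0.3, -2.2]
grip_width: 0.273
```

```bash
python3 -m crank '[[1,[0,0,-0.15],[0,0,0]],[1,[0,0,-0.1],[0,0,0]],[1,[0,0,-0.1],[0,0,0]],[1,[0,0,0],[0,0,0]],[1,[0,0,0],[0,0,0]]]'
```

```text
clock: 12.68
position: [0.5314, -0.1741, 0.0209]
ee_rot: [-0.422, 0.567, 0.422, 0.567]
ft_force: [0.6, -0.2, -0.6]
grip_width: 0.275
```

```bash
python3 -m crank '[[1,[0,0,-0.05],[0,0,0]],[1,[0,0,-0.05],[0,0,0]],[1,[0,0,0],[0,0,0]],[1,[0,0,0],[0,0,0]]]'
```

```text
clock: 13.02
position: [0.5314, -0.1741, 0.0208]
ee_rot: [-0.422, 0.567, 0.422, 0.567]
ft_force: [-4.4, 1.0, 11.1]
grip_width: 0.271
```

```bash
python3 -m crank '[[0.8,[0,0,0],[0,0,0]],[0.6,[0,0,0],[0,0,0]],[0.4,[0,0,0],[0,0,0]],[0.2,[0,0,0],[0,0,0]],[0.1,[0,0,0],[0,0,0]],[0.1,[0,0,0],[0,0,0]],[0.1,[0,0,0],[0,0,0]],[0.1,[0,0,0],[0,0,0]]]'
python3 -m crank '[[0.1,[0,0,1],[0,0,0]],[0.1,[0,0,2],[0,0,0]],[0.1,[0,0,2],[0,0,0]],[0.1,[0,0,2.5],[0,0,0]],[0.1,[0,0,3],[0,0,0]],[0.1,[0,0,3],[0,0,0]],[0.1,[0,0,3],[0,0,0]],[0.1,[0,0,3],[0,0,0]],[0.1,[0,0,3],[0,0,0]],[0.1,[0,0,0],[0,0,0]]]'
python3 - <<'E'
from h import *
for n in ["scene","side","wrist"]: c=look(n,["board","terminal","nest","lid_edge","catch_top","lid_hinge"])
save(c,"placed"); print(telemetry.get_obs()["position"],telemetry.get_obs()["clock"])
E
```

```text
clock: 13.68
position: [0.5313, -0.174, 0.0197]
ee_rot: [-0.422, 0.567, 0.422, 0.567]
ft_force: [-0.1, 0.6, 0.6]
grip_width: 0.901
clock: 14.52
position: [0.5336, -0.1746, 0.2522]
ee_rot: [-0.425, 0.565, 0.42, 0.569]
ft_force: [0.5, -0.1, 0.4]
grip_width: 0.898
scene board [(0.62, [0.5327, -0.1757, 0.0089])]
scene terminal [(0.72, [0.569, -0.1841, 0.0249])]
scene nest [(0.85, [0.5289, -0.1719, 0.0056])]
scene lid_edge [(0.98, [0.6394, -0.2092, 0.1986])]
scene catch_top [(0.45, [0.6494, -0.21, 0.1768]), (0.34, [0.5339, -0.1747, 0.0092])]
scene lid_hinge [(0.59, [0.6051, -0.1933, 0.055])]
side board [(0.8, [0.5295, -0.1723, 0.0074]), (0.7, [0.746, 0.0081, 0.0034])]
side terminal [(0.98, [0.5741, -0.1836, 0.0275])]
side nest [(0.56, [0.5331, -0.1738, 0.0092])]
side lid_edge [(0.59, [0.6387, -0.2079, 0.2023]), (0.44, [0.5325, -0.1702, 0.0089])]
side catch_top []
side lid_hinge [(0.61, [0.4696, -0.3973, -0.0005]), (0.59, [0.6055, -0.1956, 0.0575])]
wrist board [(0.93, [0.5319, -0.1713, 0.0071])]
wrist terminal [(0.59, [0.5692, -0.1857, 0.0269])]
wrist nest []
wrist lid_edge [(0.61, [0.6385, -0.2051, 0.2018])]
wrist catch_top [(0.35, [0.4673, -0.3991, 0.0007])]
wrist lid_hinge [(0.73, [0.6011, -0.1918, 0.0569])]
[ 0.53132256 -0.1740722   0.24485666] 15.5667
```

View pics/placed.png

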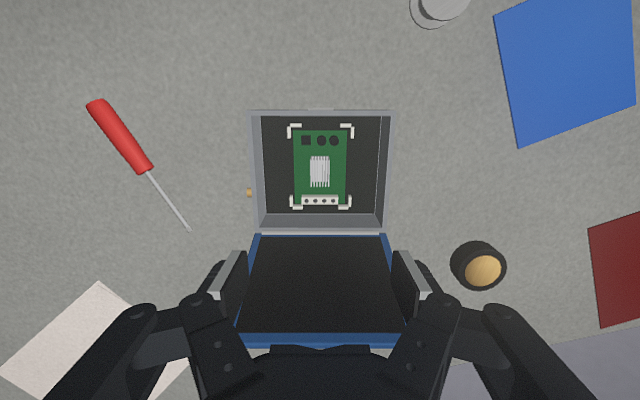

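The board lies inside all four corner pieces at about (320,170), with the terminal towards the hinge. Next I'm working out the lid arc.

```bash
cat > arc.py <<'E'
import numpy as np
def tip(th,s=.13,b=.05):
    c,sn=np.cos(th),np.sin(th); sf=.15 if th>np.pi/2 else s
    u=-sf*c+.008*sn+.011; z=.0555+s*min(sn,1)+.008*c
    if th>np.pi/2: z=.0555+s
    return np.array([.602+.9594*u+.2821*b,-.1942-.2821*u+.9594*b,z])
E
python3 - <<'E'
from arc import *
t=[1.8,1.7,1.6,1.5,1.4,1.3,1.2,1.1,1.0,.9,.8,.7,.6,.5,.4,.3,.2,.1,.05,0]
for a,b in zip(t,t[1:]): print(b,(tip(b)*100).round(2),((tip(b)-tip(a))*100).round(2))
E
python3 -m crank '[[0.5,[0.8,0,0],[0,0,0]],[1,[1.5,0,0],[0,0,0]],[1,[2,0.1,0],[0,0,0]],[1,[2,0.1,0],[0,0,0]],[1,[2,0.1,0],[0,0,0]],[1,[2,0.1,0],[0,0,0]],[1,[2,0.1,0],[0,0,0]],[1,[2,0,0],[0,0,0]],[1,[1.4,0,0],[0,0,0]],[1,[0.5,0,0],[0,0,0]],[1,[0,0,0],[0,0,0]],[1,[0,0,0],[0,0,0]]]'
```

```text
1.7 [ 65.28 -15.7   18.55] [-1.4   0.41  0.  ]
1.6 [ 63.85 -15.28  18.55] [-1.43  0.42  0.  ]
1.5 [ 62.55 -14.9   18.57] [-1.3   0.38  0.02]
1.4 [ 61.3  -14.53  18.5 ] [-1.25  0.37 -0.08]
1.3 [ 60.07 -14.17  18.29] [-1.23  0.36 -0.21]
1.2 [ 58.86 -13.81  17.96] [-1.21  0.35 -0.33]
1.1 [ 57.69 -13.47  17.5 ] [-1.17  0.34 -0.46]
1.0 [ 56.57 -13.14  16.92] [-1.12  0.33 -0.58]
0.9 [ 55.51 -12.83  16.23] [-1.06  0.31 -0.69]
0.8 [ 54.53 -12.54  15.43] [-0.99  0.29 -0.8 ]
0.7 [ 53.62 -12.27  14.54] [-0.91  0.27 -0.9 ]
0.6 [ 52.81 -12.03  13.55] [-0.82  0.24 -0.99]
0.5 [ 52.09 -11.82  12.48] [-0.72  0.21 -1.07]
0.4 [ 51.48 -11.64  11.35] [-0.61  0.18 -1.14]
0.3 [ 50.98 -11.5   10.16] [-0.5   0.15 -1.19]
0.2 [ 50.59 -11.38   8.92] [-0.38  0.11 -1.24]
0.1 [ 50.33 -11.31   7.64] [-0.26  0.08 -1.27]
0.05 [ 50.25 -11.28   7.  ] [-0.08  0.02 -0.65]
0 [ 50.19 -11.27   6.35] [-0.05  0.02 -0.65]
clock: 16.57
position: [0.6931, -0.1691, 0.2445]
ee_rot: [-0.422, 0.567, 0.422, 0.567]
ft_force: [-0.5, 1.2, 0.0]
grip_width: -0.004
```

```bash
python3 -m crank '[[1,[0,0,-1],[0,0,0]],[1,[0,0,-2],[0,0,0]],[1,[0,0,-2],[0,0,0]],[1,[0,0,-0.9],[0,0,0]],[1,[-0.7,0.2,0],[0,0,0]],[1,[-0.7,0.2,0],[0,0,0]],[1,[-0.7,0.2,0],[0,0,0]],[1,[-0.5,0.2,0],[0,0,0]],[1,[-0.7,0.2,0],[0,0,0]],[1,[-0.7,0.2,0],[0,0,0]],[1,[0,0,0],[0,0,0]],[1,[0,0,0],[0,0,0]]]'
python3 - <<'E'
from h import *
for n in ["scene","side"]: c=look(n,["lid_edge","lid_hinge"]); save(c,"lid_"+n)
a=[cv2.imread(f"pics/lid_{n}.png") for n in ["scene","side"]]
cv2.imwrite("pics/lid1.png",np.hstack([a[0][60:300,180:480],a[1][60:300,120:520]]))
E
```

```text
clock: 17.57
position: [0.6528, -0.157, 0.1862]
ee_rot: [-0.422, 0.567, 0.422, 0.567]
ft_force: [-0.1, -0.2, -0.6]
grip_width: 0.003
scene lid_edge [(0.91, [0.6247, -0.2057, 0.2047])]
scene lid_hinge [(0.74, [0.6021, -0.1942, 0.0588])]
side lid_edge [(0.71, [0.6232, -0.2067, 0.2068])]
side lid_hinge [(0.67, [0.6037, -0.1949, 0.0595])]
```

View pics/lid1.png

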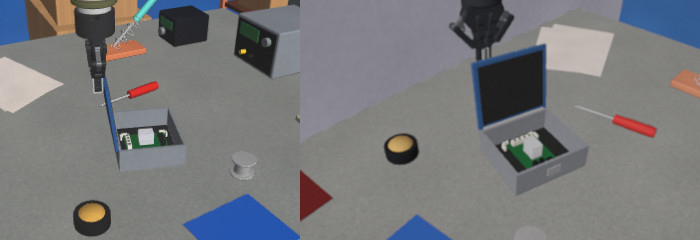

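Both views show the lid nearly upright with the finger behind its edge, following as planned. I'm continuing along the arc.

```bash
python3 -m crank '[[1,[-0.7,0.2,0],[0,0,0]],[1,[-0.7,0.2,0],[0,0,0]],[1,[-0.65,0.2,0],[0,0,0]],[1,[-0.65,0.2,0],[0,0,0]],[1,[-0.65,0.2,-0.05],[0,0,0]],[1,[-0.6,0.2,-0.05],[0,0,0]],[1,[-0.6,0.2,-0.1],[0,0,0]],[1,[-0.6,0.15,-0.1],[0,0,0]],[1,[-0.6,0.2,-0.15],[0,0,0]],[1,[-0.6,0.15,-0.15],[0,0,0]],[1,[-0.6,0.15,-0.25],[0,0,0]],[1,[-0.6,0.15,-0.25],[0,0,0]]]'
python3 - <<'E'
from h import *
for n in ["scene","side"]: c=look(n,["lid_edge","lid_hinge"])
E
```

```text
clock: 18.87
position: [0.5772, -0.1346, 0.1745]
ee_rot: [-0.422, 0.567, 0.423, 0.567]
ft_force: [1.9, 0.6, 1.4]
grip_width: 0.001
scene lid_edge [(0.55, [0.543, -0.1822, 0.1911])]
scene lid_hinge [(0.78, [0.6025, -0.1924, 0.0596])]
side lid_edge [(0.9, [0.5392, -0.1804, 0.1931])]
side lid_hinge [(0.73, [0.6047, -0.1945, 0.0586])]
```

```bash
python3 -m crank '[[1,[-0.55,0.15,-0.3],[0,0,0]],[1,[-0.55,0.15,-0.3],[0,0,0]],[1,[-0.55,0.15,-0.35],[0,0,0]],[1,[-0.5,0.15,-0.35],[0,0,0]],[1,[-0.5,0.15,-0.4],[0,0,0]],[1,[-0.5,0.15,-0.4],[0,0,0]],[1,[-0.45,0.15,-0.45],[0,0,0]],[1,[-0.45,0.15,-0.45],[0,0,0]],[1,[-0.4,0.1,-0.5],[0,0,0]],[1,[-0.4,0.1,-0.5],[0,0,0]],[1,[-0.35,0.1,-0.55],[0,0,0]],[1,[-0.35,0.1,-0.55],[0,0,0]]]'
python3 - <<'E'
from h import *
for n in ["scene","side"]: c=look(n,["lid_edge","lid_hinge","catch_top"])
E
```

```text
clock: 20.17
position: [0.5219, -0.1189, 0.1232]
ee_rot: [-0.422, 0.567, 0.422, 0.567]
ft_force: [0.1, -0.1, 0.5]
grip_width: -0.001
scene lid_edge [(0.89, [0.4776, -0.1582, 0.1328])]
scene lid_hinge [(0.57, [0.6027, -0.1926, 0.0582])]
scene catch_top []
side lid_edge [(0.69, [0.4734, -0.1543, 0.1384])]
side lid_hinge [(0.59, [0.6048, -0.1937, 0.0568])]
side catch_top [(0.45, [0.5037, -0.1632, 0.1348])]
```

```bash
python3 -m crank '[[1,[-0.3,0.1,-0.55],[0,0,0]],[1,[-0.3,0.1,-0.6],[0,0,0]],[1,[-0.25,0.1,-0.6],[0,0,0]],[1,[-0.25,0.05,-0.6],[0,0,0]],[1,[-0.2,0.05,-0.6],[0,0,0]],[1,[-0.2,0.05,-0.6],[0,0,0]],[1,[-0.15,0.05,-0.6],[0,0,0]],[1,[-0.1,0.05,-0.6],[0,0,0]],[1,[-0.05,0,-0.5],[0,0,0]],[1,[-0.05,0,-0.4],[0,0,0]],[1,[0,0,-0.2],[0,0,0]],[1,[0,0,0],[0,0,0]]]'
python3 - <<'E'
from h import *
for n in ["scene","side"]: c=look(n,["lid_edge","lid_hinge","catch_top"])
E
```

```text
clock: 21.57
position: [0.5035, -0.1136, 0.0648]
ee_rot: [-0.422, 0.567, 0.423, 0.567]
ft_force: [-0.2, 0.0, -0.1]
grip_width: -0.004
scene lid_edge [(0.7, [0.4562, -0.1527, 0.0638])]
scene lid_hinge [(0.98, [0.6027, -0.1903, 0.0596])]
scene catch_top []
side lid_edge [(0.79, [0.4542, -0.1519, 0.0658])]
side lid_hinge [(0.76, [0.605, -0.1951, 0.0599])]
side catch_top [(0.7, [0.4774, -0.1569, 0.0807])]
```

```bash
python3 -m crank '[[1,[0,0,-0.1],[0,0,0]],[1,[0,0,-0.1],[0,0,0]],[1,[0,0,-0.05],[0,0,0]],[1,[0,0,0],[0,0,0]],[1,[0,0,0],[0,0,0]]]'
```

```text
clock: 22.38
position: [0.504, -0.1136, 0.0635]
ee_rot: [-0.422, 0.567, 0.422, 0.567]
ft_force: [-4.0, 0.9, 9.6]
grip_width: -0.0
```

```bash
python3 -m crank '[[1,[0,0,1],[0,0,0]],[1,[0,0,1.5],[0,0,0]],[1,[0,0,1.5],[0,0,0]],[1,[-0.67,-1.09,0],[0,0,0]],[1,[-0.7,-1.1,0],[0,0,0]],[1,[-0.7,-1.1,0],[0,0,0]],[1,[-0.6,-1.1,0],[0,0,0]],[1,[0,0,0],[0,0,0]],[1,[0,0,0],[0,0,0]]]'
python3 - <<'E'
from h import *
for n in ["scene","side","wrist"]: c=look(n,["catch_top","lid_edge"]); save(c,"k_"+n)
a=[cv2.imread(f"pics/k_{n}.png") for n in ["side","wrist"]]
cv2.imwrite("pics/catch.png",np.hstack([cv2.resize(a[0][150:350,240:460],None,fx=1.5,fy=1.5),cv2.resize(a[1][50:400,100:540],(440,300))]))
E
```

```text
clock: 23.13
position: [0.4772, -0.1577, 0.1032]
ee_rot: [-0.422, 0.567, 0.422, 0.568]
ft_force: [0.3, 0.8, -0.5]
grip_width: -0.001
scene catch_top []
scene lid_edge [(0.7, [0.4576, -0.1531, 0.0624])]
side catch_top [(0.66, [0.4756, -0.1574, 0.0782]), (0.65, [0.6067, -0.1957, 0.0596])]
side lid_edge [(0.87, [0.4555, -0.1537, 0.0654])]
wrist catch_top [(0.74, [0.4746, -0.1605, 0.0774]), (0.45, [0.6015, -0.1917, 0.0551])]
wrist lid_edge [(0.78, [0.4555, -0.1471, 0.0635])]
```

View pics/catch.png

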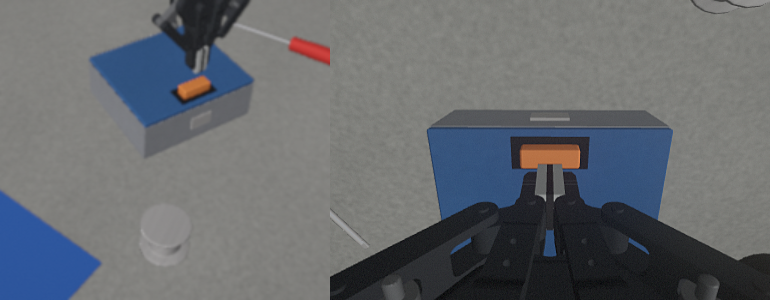

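The lid is shut, and the fingertip stands over the orange catch, which is still up. Both the detectors and the geometry agree on its position, so I'm pressing now.

```bash
python3 -m crank '[[1,[-0.1,0,-1],[0,0,0]],[1,[0,0,-1],[0,0,0]],[1,[0,0,-0.4],[0,0,0]],[1,[0,0,-0.2],[0,0,0]],[1,[0,0,-0.2],[0,0,0]],[1,[0,0,-0.2],[0,0,0]],[1,[0,0,-0.2],[0,0,0]],[1,[0,0,-0.1],[0,0,0]],[1,[0,0,0],[0,0,0]],[1,[0,0,0],[0,0,0]]]'
```

```text
clock: 24.42
position: [0.4754, -0.1573, 0.0695]
ee_rot: [-0.422, 0.568, 0.423, 0.567]
ft_force: [-4.4, 1.2, 4.7]
grip_width: -0.0
```

```bash
python3 -m crank '[[1,[0,0,-0.1],[0,0,0]],[1,[0,0,-0.05],[0,0,0]],[1,[0,0,0],[0,0,0]],[1,[0,0,0],[0,0,0]]]'
python3 -m crank '[[1,[0,0,0.5],[0,0,0]],[1,[0,0,1.5],[0,0,0]],[1,[0,0,2.5],[0,0,0]],[1,[0,0,3],[0,0,0]],[1,[0,0,3],[0,0,0]],[1,[0,0,3],[0,0,0]],[1,[0,0,0],[0,0,0]],[1,[0,0,0],[0,0,0]]]'
python3 - <<'E'
from h import *
for n in ["scene","side","wrist"]: c=look(n,["catch_top","lid_edge","spool","cleaner","screwdriver"]); save(c,"f_"+n)
a=[cv2.imread(f"pics/f_{n}.png") for n in ["side","wrist"]]
cv2.imwrite("pics/final.png",np.hstack([cv2.resize(a[0][150:350,240:460],None,fx=1.5,fy=1.5),cv2.resize(a[1][50:400,100:540],(440,300))]))
E
```

```text
clock: 24.75
position: [0.4755, -0.1574, 0.0693]
ee_rot: [-0.422, 0.568, 0.423, 0.567]
ft_force: [-10.6, 3.7, 21.6]
grip_width: -0.002
clock: 25.42
position: [0.477, -0.1577, 0.2046]
ee_rot: [-0.423, 0.567, 0.421, 0.568]
ft_force: [-0.5, -0.5, -0.5]
grip_width: -0.004
scene catch_top [(0.71, [0.6007, -0.1924, 0.0579]), (0.42, [0.4742, -0.1589, 0.07])]
scene lid_edge [(0.63, [0.4543, -0.1547, 0.0642])]
scene spool [(0.9, [0.3885, 0.0104, 0.0029])]
scene cleaner [(0.7, [0.7445, 0.0102, 0.0004])]
scene screwdriver [(0.73, [0.4672, -0.3985, 0.002])]
side catch_top [(0.6, [0.4772, -0.1559, 0.0692])]
side lid_edge [(0.65, [0.4528, -0.1531, 0.0627])]
side spool [(0.75, [0.606, -0.1972, 0.0599]), (0.72, [0.3849, 0.0121, 0.0012])]
side cleaner [(0.82, [0.7429, 0.0086, 0.0056])]
side screwdriver [(0.84, [0.4698, -0.3985, -0.0014])]
wrist catch_top [(0.96, [0.4741, -0.1589, 0.0711])]
wrist lid_edge [(0.83, [0.4573, -0.1489, 0.0625]), (0.57, [0.4664, -0.3986, 0.0003])]
wrist spool [(0.76, [0.3801, 0.0098, 0.002])]
wrist cleaner [(0.81, [0.7407, 0.0138, -0.0026])]
wrist screwdriver [(0.6, [0.4694, -0.4006, -0.0003])]
```

View pics/final.png

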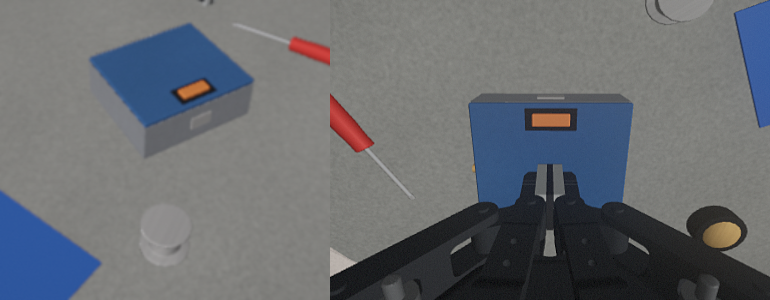

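The picture shows the lid flat, the catch low in its frame, and the robot clear of everything.

```bash
python3 -c "
from workcell import manip
print(manip.hand_in())"
```

```text
the job is handed in; nothing more can be done
None
```

I set the board down between the four corner pieces with its terminal block towards the hinge. Then I guided the lid shut slowly from behind, at about 0.6 rad/s, pressed the catch, backed off and handed the job in at about 26 s.

What the last checks showed:
- **Board:** before the lid closed, it lay inside all four corner pieces in the wrist picture, and the detectors put it within about 5 mm of the nest. It was out of sight once the lid closed, so I could not check it again.
- **Lid:** the detectors put its free edge at 63–64 mm above the bench, where a shut lid should be (63.5 mm).
- **Catch:** the fingertip stopped at 69.3 mm with about 22 N on it, which matches the full 8 mm of travel (69.5 mm expected). The detectors read 69–71 mm afterwards.
- **Bystanders:** the spool, tip cleaner and screwdriver are where they started, within detector noise.

Three detector reports disagreed with the rest, and I ignored them. At the end, one scene view took the hinge for the catch and one side view took it for the spool. One wrist view took the screwdriver for a second lid edge.

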